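# Set castings on their masking pads

### The arm

A 7-joint arm with a two-finger parallel gripper is mounted at the origin on the work surface. World frame = base frame: x ahead of the robot, y to its left, z up, the work surface at z = 0. Lengths are in m, angles in rad, forces in N, time in s.
With the tool pointing down it reaches from about 0.425 to 0.8 m from the base axis. Payload 8.3 kg.
Tool frame: the origin (TCP) lies at the centre of the arm's flange, where the gripper is bolted on; the fingertips stand 173 mm ahead of it and the grasp point (between the pads) lies 155 mm ahead of it; y points along the fingers, x is the direction in which the jaws open and shut, and the axes are right-handed (so a half turn about y gives the same grasp; the last joint's range is limited). The gripper opens to 85 mm and grips with 20 to 120 N. Pads are 22 mm wide; open, the fingers measure 114 mm over their backs; the gripper's body (76 mm by 85 mm) begins 54 mm behind the grasp point. The pads swing forward as they close: fully open they stand 13 mm farther back than shut.
Start: joints at [-1.248, 0.383, 0.016, 1.37, -0.006, 1.388, -0.046], TCP at [0.235, 0.579, 0.405] pointing down, gripper open.
Joint ranges: [-2.95, 2.95], [-0.25, 2.06], [-1.52, 1.56], [0.18, 2.33], [-1.44, 4.58], [0.02, 2.06], [-3.01, 3.01]. Speed limits (rad/s): [2.39, 2.39, 3.01, 3.01, 3.14, 3.14, 3.14].

### API

Orientations are given as [roll, pitch, yaw] about the fixed x, y, z axes, in that order (R = Rz(yaw) Ry(pitch) Rx(roll)).
In Python, from bench import manip gives the robot as it stands.
- The arm moves only by the tool play_rows, never from a script. Its argument "moves" is a list of rows, each a list of 5 numbers: the closure, from 0 (fully open) to 1 (shut), then the shift along the tool's x, y, z in mm, then the turn about the tool's y in degrees. A call has 1 to 12 rows; each row shifts and turns the commanded pose from where the row before left it, along the tool's axes as they then stand; what a row does not reach is not made up. A row lasts 1/8 s, in which the tool goes at most 62.5 mm and 10.7 degrees, less where a joint would pass 70% of its speed; a pose out of reach is approached as far as the arm can. A call is refused whole if a number of a shift passes 62.5 or a number of a turn 10.7, either way. A call with a gripper value outside its range is refused whole. The fingers move at their own pace and stop on an object; "squeeze" is the grip in N (left out, the last holds). Time passes only in rows, so rows that do not move let the fingers close. It gives the time, the measured TCP pose, the force and the opening at its end, in the units of the state.
- manip.get_obs(): the state, without advancing time (a new reading comes with each control period).
- manip.camera(name): name is "scene" or "top" or "wrist"; returns a dict with "image" (384x512x3 uint8, blue, green, red), "z_map" (384x512 float32, m along the optical axis (not along the pixel's ray), 0 where there is no reading), "fx", "fy", "cx", "cy" (pixels), "T" (4x4, takes a point from camera to world coordinates). Camera axes: x right, y down, z forward; pixel columns grow to the right and rows downward; lengths in m; the calibration is good to about 2 mm. The wrist camera is an equidistant fisheye: a pixel r from the principal point sees the ray r / f radians off the axis. A picture is of the moment at which its call begins.
- manip.hand_in(): hands the job in, once; it reports no verdict.
The state is a dict: "time": time; "joint_positions": joint angles; "joint_vel": joint speeds; "joint_torque": joint torques, N m; "eef_pos": TCP position; "orientation": TCP orientation; "wrist_force": force on the tool from outside, world axes, zero at the start; "ft_torque": the same for the moment, N m; "finger_gap": finger opening in m.
Only numpy, scipy, OpenCV 4.12 (cv2) and the standard library are available. Lean on these libraries where they do the work, as an engineer would, in place of code of your own. Each camera call takes 0.05 s, during which the arm holds its last target.

### The job

Get the four castings ready for spraying: set each one upright on the black masking pad whose white shape matches its foot (round, square, oblong, plus), centred on the white shape and turned to match it. Set each down gently rather than dropping it, and leave the paint tin and the tape roll where they are.

Things in the scene. Friction and masses are not known exactly. Their poses are not given: they have to be found in the camera images.
- round_hub: Loose dark steel hub: round foot 72 mm in diameter and 12 mm thick, with a round post 38 mm in diameter standing on its centre from 12 to 56 mm above the underside (a dark bore is only drawn on its flat top). Origin: centre of the underside, z up; starts standing upright on the bench, turned up to 0.6 rad either way. About 0.4 kg.
- square_block: Loose pale aluminium block: square foot 62 x 62 mm, 12 mm thick, sides along x and y, with a round post 38 mm in diameter standing on its centre from 12 to 56 mm above the underside (a dark bore is only drawn on its flat top). Origin: centre of the underside, z up; starts standing upright on the bench, turned up to 0.6 rad either way. About 0.3 kg.
- long_bracket: Loose red-brown primed bracket: oblong foot 44 mm (x) by 110 mm (y), 12 mm thick, with an upright rib on its centre, 18 mm thick (x) and 60 mm long (y), from 12 to 56 mm above the underside. Origin: centre of the underside, z up; starts standing upright on the bench, turned up to 0.6 rad either way. About 0.35 kg.
- cross_hub: Loose brass-coloured hub: plus-shaped foot of two crossed bars each 84 x 24 mm, 12 mm thick, arms along x and y, with a round post 38 mm in diameter standing on its centre from 12 to 56 mm above the underside (a dark bore is only drawn on its flat top). Origin: centre of the underside, z up; starts standing upright on the bench, turned up to 0.6 rad either way. About 0.35 kg.
- round_pad: Black mat 90 x 90 mm with a white filled circle 80 mm in diameter on its centre. Origin: centre of its underside (fixed mat on the bench, 4 mm thick, so parts rest 4 mm above the origin). 
- square_pad: Black mat 84 x 84 mm with a white filled square 70 x 70 mm on its centre, sides along x and y. Origin: centre of its underside (fixed mat on the bench, 4 mm thick, so parts rest 4 mm above the origin). Turned up to 0.3 rad either way.
- long_pad: Black mat 62 mm (x) by 126 mm (y) with a white filled oblong 52 mm (x) by 118 mm (y) on its centre. Origin: centre of its underside (fixed mat on the bench, 4 mm thick, so parts rest 4 mm above the origin). Turned up to 0.3 rad either way.
- cross_pad: Black mat 100 x 100 mm with a white filled plus sign on its centre, bars 92 x 32 mm, along x and y. Origin: centre of its underside (fixed mat on the bench, 4 mm thick, so parts rest 4 mm above the origin). Turned up to 0.3 rad either way.
- paint_tin: Bystander: closed upright paint tin with a blue band, 80 mm in diameter, 90 mm high, at the left edge of the work. Origin: centre of its underside.
- tape_roll: Bystander: yellow roll of masking tape lying flat, 84 mm in diameter, 24 mm high, beyond the work. Origin: centre of its underside.

How it is judged:
At the end, for the whole second after the job is handed in: Each casting rests upright (within 0.08 rad) on the pad of its own shape, its centre within 12 mm of the pad's centre, its underside 2 to 7 mm above the pad's origin; the square, oblong and plus feet are turned to within 0.2 rad of their white shapes (any symmetric way round counts); all are still (horizontal distance between round_hub and round_pad below 0.012 m and z of round_hub in the frame of round_pad between 0.002 and 0.007 m and angle between each of round_hub, square_block, long_bracket, cross_hub's own z axis and vertical below 0.08 rad and linear speed of each of round_hub, square_block, long_bracket, cross_hub below 0.02 m/s and angular speed of each of round_hub, square_block, long_bracket, cross_hub below 0.2 rad/s and horizontal distance between square_block and square_pad below 0.012 m and z of square_block in the frame of square_pad between 0.002 and 0.007 m and (angle between the x axis of square_block and the x axis of square_pad, either way round below 0.2 rad or angle between the x axis of square_block and the y axis of square_pad, either way round below 0.2 rad) and horizontal distance between long_bracket and long_pad below 0.012 m and z of long_bracket in the frame of long_pad between 0.002 and 0.007 m and angle between the x axis of long_bracket and the x axis of long_pad, either way round below 0.2 rad and horizontal distance between cross_hub and cross_pad below 0.012 m and z of cross_hub in the frame of cross_pad between 0.002 and 0.007 m and (angle between the x axis of cross_hub and the x axis of cross_pad, either way round below 0.2 rad or angle between the x axis of cross_hub and the y axis of cross_pad, either way round below 0.2 rad)); the robot touches nothing.
It fails at once if a casting is dropped or thrown (faster than 0.7 m/s with no finger on it) ((linear speed of round_hub above 0.7 m/s and contact force between round_hub and the fingers below 0.1 N) or (linear speed of square_block above 0.7 m/s and contact force between square_block and the fingers below 0.1 N) or (linear speed of long_bracket above 0.7 m/s and contact force between long_bracket and the fingers below 0.1 N) or (linear speed of cross_hub above 0.7 m/s and contact force between cross_hub and the fingers below 0.1 N)).
It fails at once if the paint tin is moved more than 30 mm (distance of paint_tin from where it was at the start of the episode above 0.03 m).
It fails at once if the tape roll is moved more than 30 mm (distance of tape_roll from where it was at the start of the episode above 0.03 m).
It also fails if it takes over 104 s, if anything falls off the work surface, if the arm or the gripper's body presses on something with over 40 N, if the wrist force passes 120 N, or if a joint passes its speed limit or range.

## Working session

There is one attempt and no reset: what is moved stays moved. The work goes in short steps, Python scripts to look and compute and a tool call to move; the robot and the scene stay as the last step left them, time stands still between calls to the robot, and variables do not carry over. Pictures are saved under pics/ and viewed, and the job is handed in when it is done.

Besides the shell and the picture viewer there is one more tool, called as name(argument=value, ...), one argument or row to a line, values as JSON. play_rows: Moves the arm, as the interface text tells. Its arguments: {"type":"object","properties":{"moves":{"type":"array","items":{"type":"array","items":{"type":"number"}}},"squeeze":{"type":"number"}},"required":["moves"]}

```bash
ls; mkdir -p pics
python3 - <<'E'
from bench import manip
import cv2,numpy as np
o=manip.get_obs()
for k,v in o.items(): print(k,np.round(v,4))
for n in ['top','scene','wrist']:
    c=manip.camera(n); cv2.imwrite(f'pics/{n}0.png',c['image']); print(n,c['fx'],c['fy'],c['cx'],c['cy'],np.round(c['T'],4).tolist())
    np.savez(f'{n}0.npz',**c)
E
```

```text
pics
time 0.0
joint_positions [-1.2479  0.3842  0.0164  1.3712 -0.0063  1.3882 -0.0465]
joint_vel [-0.0001 -0.0012 -0.0007  0.0005 -0.0009  0.0008  0.0002]
joint_torque [-4.00000e-04 -6.27602e+01  8.44100e-01 -3.71837e+01  1.66000e-02
  1.39000e-02 -0.00000e+00]
eef_pos [0.2351 0.5789 0.4037]
orientation [-1.5708  0.002   1.185 ]
wrist_force [0.4495 0.1209 0.5975]
ft_torque [ 0.0489  0.0399 -0.0422]
finger_gap 0.0851
top 349.9366127558923 349.9366127558923 260.0129448358766 189.13969015533007 [[0.0366, -0.9741, 0.223, 0.3707], [-0.9993, -0.034, 0.0152, 0.0776], [-0.0072, -0.2234, -0.9747, 1.0663], [0.0, 0.0, 0.0, 1.0]]
scene 428.307752072993 428.307752072993 254.53277444420982 191.13438637494852 [[-0.7734, 0.3283, -0.5423, 1.2255], [0.6337, 0.4223, -0.6482, 0.8381], [0.0162, -0.8449, -0.5346, 0.671], [0.0, 0.0, 0.0, 1.0]]
wrist 297.3186396354542 297.3186396354542 260.0447770321879 189.61235798205814 [[0.3756, 0.8754, 0.3042, 0.1555], [0.9268, -0.3544, -0.1247, 0.611], [-0.0013, 0.3288, -0.9444, 0.3723], [0.0, 0.0, 0.0, 1.0]]
```

View pics/top0.png

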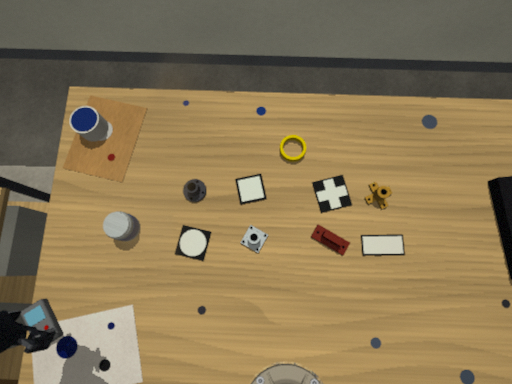

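View pics/scene0.png

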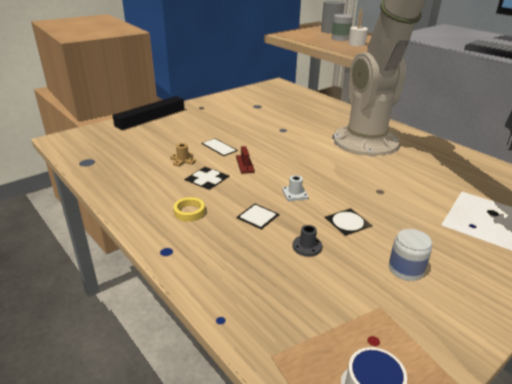

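View pics/wrist0.png

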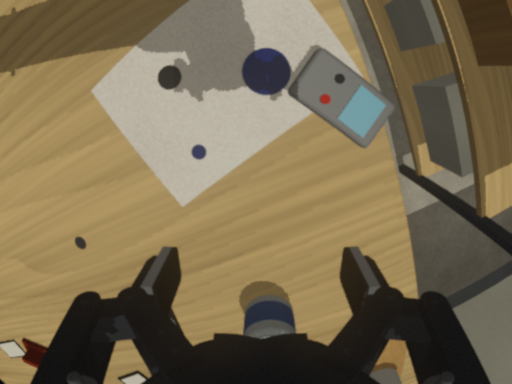

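Run:
```python
import cv2,numpy as np
c=dict(np.load('top0.npz')); im=c['image']
cr=im[165:265,160:290]; cv2.imwrite('pics/cropL.png',cv2.resize(cr,None,fx=6,fy=6,interpolation=cv2.INTER_CUBIC))
cr=im[165:265,300:420]; cv2.imwrite('pics/cropR.png',cv2.resize(cr,None,fx=6,fy=6,interpolation=cv2.INTER_CUBIC))
T=c['T']
v,u=np.mgrid[0:384,0:512]; z=c['z_map']
P=np.stack([(u-c['cx'])/c['fx']*z,(v-c['cy'])/c['fy']*z,z],-1)@T[:3,:3].T+T[:3,3]
np.save('Ptop.npy',P)
tz=P[...,2]
print(np.median(tz[300:340,200:400]))
m=((tz>0.006)&(z>0)&(P[...,0]>0.3)).astype(np.uint8)
n,l,s,ce=cv2.connectedComponentsWithStats(m)
for i in range(1,n):
    if s[i,4]>30:
        mm=l==i; q=P[mm]; top=q[q[:,2]>q[:,2].max()-0.006]
        print(s[i],'max z %.3f'%q[:,2].max(),'topctr',np.round((top.min(0)+top.max(0))/2,4),len(top))
```

```text
-0.00044389176891879156
[ 70 106  39  37 979] max z 0.080 topctr [0.7956 0.638  0.077 ] 230
[280 135  27  27 301] max z 0.028 topctr [ 0.7477 -0.0048  0.0252] 160
[ 489  177   23   98 1194] max z 0.055 topctr [ 0.584  -0.6345  0.0517] 247
[183 179  24  23 416] max z 0.062 topctr [0.6011 0.295  0.0592] 60
[365 182  28  27 395] max z 0.060 topctr [ 0.6063 -0.2714  0.0567] 108
[103 212  38  29 851] max z 0.094 topctr [0.4784 0.4935 0.0914] 456
[241 225  28  28 428] max z 0.061 topctr [0.4601 0.1055 0.0578] 100
[312 225  39  31 549] max z 0.060 topctr [ 0.4642 -0.1226  0.0575] 90
```

View pics/cropL.png

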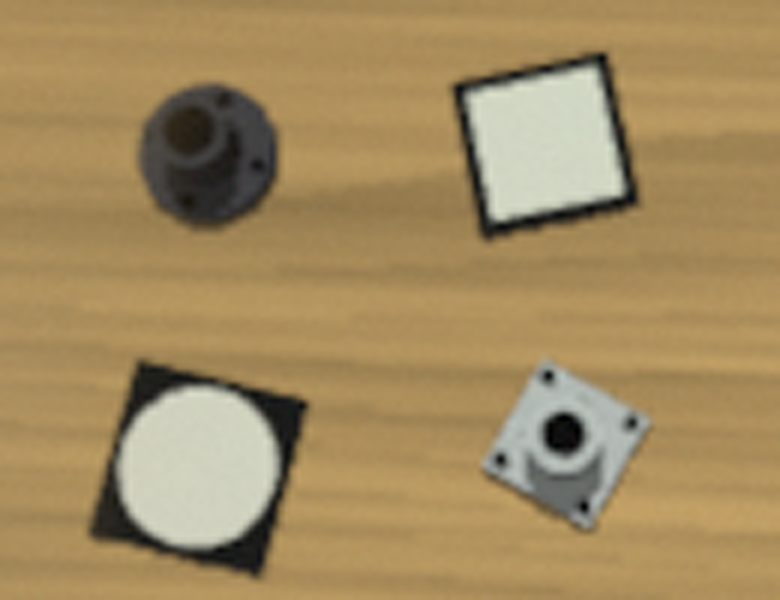

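View pics/cropR.png

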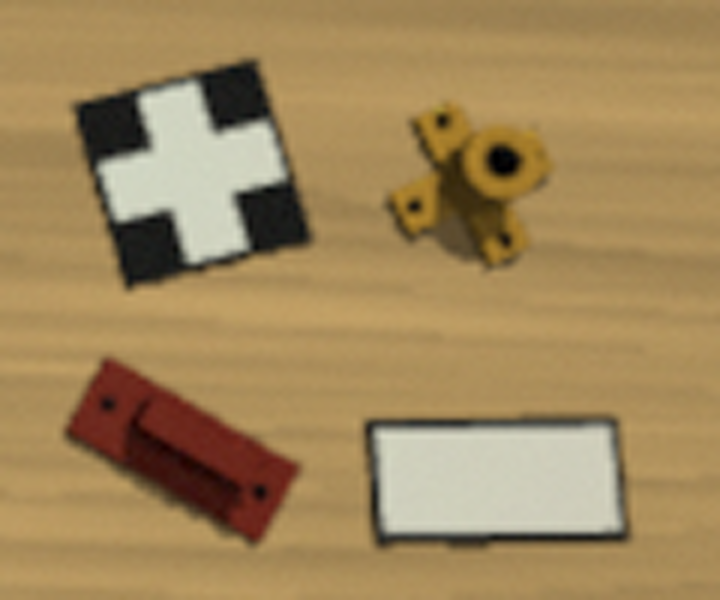

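```bash
cat > h.py <<'E'
import numpy as np
def unp(c,u,v,z):
    T=c['T']; d=T[:3,:3]@np.array([(u-c['cx'])/c['fx'],(v-c['cy'])/c['fy'],1]); o=T[:3,3]
    return (o+d*(z-o[2])/d[2])[:2]
E
python3 - <<'E'
from h import *
c=dict(np.load('top0.npz'))
L=(160,165);R=(300,165)
def P(cr,pts,z): return np.array([unp(c,cr[0]+(x+.5)/6-.5,cr[1]+(y+.5)/6-.5,z) for x,y in pts])
def quad(name,cr,pts,z):
    q=P(cr,pts,z); e=np.roll(q,-1,0)-q; a=np.degrees(np.arctan2(e[:,1],e[:,0]))
    print(name,'ctr',np.round(q.mean(0),4),'sides mm',np.round(np.linalg.norm(e,axis=1)*1e3,1),'edge dirs',np.round((a+45)%90-45,1), 'dir0',round(a[0],1))
quad('square_pad',L,[(457,86),(605,53),(638,204),(487,239)],.004)
quad('square_block',L,[(546,360),(650,422),(589,529),(484,465)],.012)
quad('cross_pad',R,[(75,105),(257,60),(313,242),(128,288)],.004)
quad('long_pad',R,[(367,422),(617,418),(629,540),(379,545)],.004)
quad('long_bracket',R,[(108,358),(299,466),(256,545),(66,433)],.012)
print('round_pad',P(L,[(198,466)],.004),'diam',P(L,[(117,466),(281,466),(198,383),(198,549)],.004))
print('hub foot',P(L,[(209,156)],.012),'top',P(L,[(190,128)],.056), 'ext',P(L,[(139,156),(279,156),(209,83),(209,228)],.012))
print('sq top',P(L,[(564,433)],.056))
h=P(R,[(442,120),(506,240),(414,205)],.012);print('cross holes',h,'mid',h[:2].mean(0),'top',P(R,[(504,160)],.056))
e=h[1]-h[0];print(np.degrees(np.arctan2(e[1],e[0])), np.linalg.norm(e)); e=h[2]-h[:2].mean(0);print(np.degrees(np.arctan2(e[1],e[0])),np.linalg.norm(e))
E
```

```text
square_pad ctr [0.614  0.1232] sides mm [79.4 82.5 79.8 83. ] edge dirs [15.  14.  15.3 13.7] dir0 -75.0
square_block ctr [0.4597 0.1061] sides mm [60.8 60.9 61.1 60.7] edge dirs [-28.7 -27.9 -28.9 -28.2] dir0 -118.7
cross_pad ctr [ 0.608  -0.1288] sides mm [98.9 99.6 98.6 99.3] edge dirs [16.2 15.8 16.  16. ] dir0 -73.8
long_pad ctr [ 0.4557 -0.2793] sides mm [125.6  60.3 124.   60.9] edge dirs [3.  2.5 3.2 4. ] dir0 -87.0
long_bracket ctr [ 0.4646 -0.1203] sides mm [107.4  45.1 107.   43.7] edge dirs [-28.  -29.1 -28.8 -28.6] dir0 -118.0
round_pad [[0.44249962 0.29123689]] diam [[0.44103147 0.33196884]
 [0.44400318 0.24952258]
 [0.48411013 0.29455779]
 [0.4016123  0.28797371]]
hub foot [[0.60022288 0.29656848]] top [[0.60450421 0.29796554]] ext [[0.59896024 0.33268562]
 [0.6014849  0.26046918]
 [0.63901394 0.29961865]
 [0.56256421 0.29360736]]
sq top [[0.46093859 0.10664221]]
cross holes [[ 0.63855543 -0.25550592]
 [ 0.57675559 -0.28573643]
 [ 0.59329991 -0.23965999]] mid [ 0.60765551 -0.27062118] top [[ 0.60816021 -0.27128409]]
-153.9335932119517 0.0687975532902026
114.87547485863703 0.03412738535199114
```

```bash
cat >> h.py <<'E'
def to(x,y,z,yawdeg=None):
    """shift (mm, tool axes as they stand now) and turn (deg) from the present measured pose"""
    from bench import manip
    from scipy.spatial.transform import Rotation as Rn
    o=manip.get_obs(); p=np.array(o['eef_pos']); rpy=o['orientation']
    R=Rn.from_euler('xyz',rpy).as_matrix()
    d=R.T@(np.array([x,y,z])-p)*1e3
    yaw=np.degrees(rpy[2])
    print('t %.2f'%o['time'],'pos',np.round(p,4),'rpy',np.round(np.degrees(rpy),2),'F',np.round(o['wrist_force'],1),'gap',round(float(o['finger_gap']),4))
    print('shift',np.round(d,1),'turn',None if yawdeg is None else round(-(yawdeg-yaw),2))
    if yawdeg is not None:
        a=np.radians(yawdeg); R2=np.array([[np.cos(a),0,-np.sin(a)],[np.sin(a),0,np.cos(a)],[0,-1,0]])
        print('shift after turning',np.round(R2.T@(np.array([x,y,z])-p)*1e3,1))
E
python3 -c "
from h import *
to(.602,.297,.30,67.9)"
```

```text
t 0.15 pos [0.2351 0.579  0.4039] rpy [-90.     0.09  67.9 ] F [ 0.9 -0.4  0.8] gap 0.0854
shift [-123.   104.1 -446. ] turn -0.0
shift after turning [-123.2  103.9 -446. ]
```

play_rows(
  moves=[
    [0,-6,5,-20,0],
    [0,-13,11,-47,0],
    [0,-13,11,-47,0],
    [0,-13,11,-47,0],
    [0,-13,11,-47,0],
    [0,-13,11,-47,0],
    [0,-13,11,-47,0],
    [0,-13,11,-47,0],
    [0,-13,11,-47,0],
    [0,-9,8,-35,0],
    [0,-4,3,-15,0],
    [0,0,0,0,0],
  ],
  squeeze=60,
)

```text
time: 1.65
eef_pos: [0.6026, 0.296, 0.3002]
orientation: [-1.57, 0.001, 1.183]
wrist_force: [-0.7, 0.2, 0.1]
finger_gap: 0.0852
```

```bash
python3 -c "
from h import *
to(.602,.297,.195,67.9)
from bench import manip
import cv2
c=manip.camera('wrist'); cv2.imwrite('pics/w1.png',c['image']); print(np.round(c['T'],4).tolist())
print(np.round(manip.get_obs()['joint_positions'],3))"
```

```text
t 1.65 pos [0.6026 0.296  0.3002] rpy [-8.998e+01  5.000e-02  6.777e+01] F [-0.7  0.2  0.1] gap 0.0852
shift [  0.9 105.2   0.9] turn -0.13
shift after turning [  0.8 105.2   0.9]
[[0.3777, 0.8746, 0.3039, 0.5231], [0.9259, -0.3566, -0.1245, 0.3282], [-0.0005, 0.3285, -0.9445, 0.2688], [0.0, 0.0, 0.0, 1.0]]
[-0.633  0.548  0.188  1.376 -0.104  1.228  0.748]
```

View pics/w1.png

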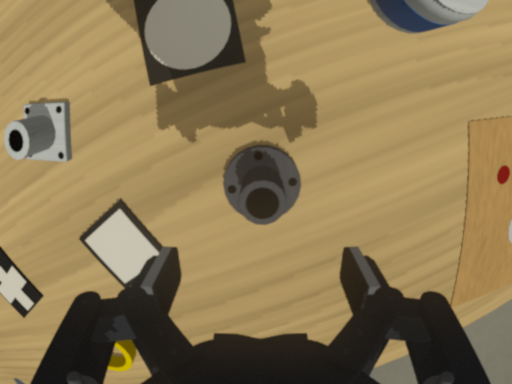

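```bash
cat >> h.py <<'E'
def unw(c,u,v,z):
    dx,dy=(u-c['cx'])/c['fx'],(v-c['cy'])/c['fy']; r=np.hypot(dx,dy)+1e-12
    T=c['T']; d=T[:3,:3]@np.array([np.sin(r)*dx/r,np.sin(r)*dy/r,np.cos(r)]); o=T[:3,3]
    return (o+d*(z-o[2])/d[2])[:2]
E
python3 -c "
from h import *
from bench import manip
c=manip.camera('wrist')
print(unw(c,263,204,.056),unw(c,262,186,.012),'roundpad',unw(c,188,29,.004),'sqpad',unw(c,122,244,.004))"
```

```text
[0.60247194 0.2998004 ] [0.60231022 0.29935485] roundpad [0.44419535 0.29276904] sqpad [0.60910311 0.12967503]
```

play_rows(
  moves=[
    [0,0,10,0,0],
    [0,0,20,0,0],
    [0,0,20,0,0],
    [0,0,20,0,0],
    [0,1,20,1,0],
    [0,0,11,0,0],
    [0,0,4,0,0],
    [0,0,0,0,0],
  ],
)

```text
time: 2.75
eef_pos: [0.6017, 0.2986, 0.1959]
orientation: [-1.571, -0.0, 1.185]
wrist_force: [0.5, -0.4, 0.4]
finger_gap: 0.0854
```

play_rows(
  moves=[
    [0.3,0,0,0,0],
    [0.5,0,0,0,0],
    [0.6,0,0,0,0],
    [0.8,0,0,0,0],
    [1,0,0,0,0],
    [1,0,0,0,0],
    [1,0,0,0,0],
  ],
)

```text
time: 3.62
eef_pos: [0.6018, 0.2986, 0.1965]
orientation: [-1.571, -0.001, 1.185]
wrist_force: [-1.3, -0.9, 5.6]
finger_gap: 0.0363
```

```bash
python3 -c "
from h import *
to(.602,.297,.195,67.9)
from bench import manip
import cv2
c=manip.camera('wrist'); cv2.imwrite('pics/w2.png',c['image'])"
```

```text
t 3.62 pos [0.6018 0.2986 0.1965] rpy [-9.004e+01 -4.000e-02  6.789e+01] F [-1.3 -0.9  5.6] gap 0.0363
shift [-1.4  1.5 -0.8] turn -0.01
shift after turning [-1.4  1.5 -0.8]
```

View pics/w2.png

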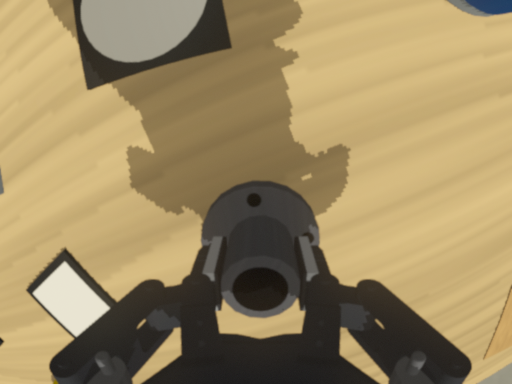

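play_rows(
  moves=[
    [1,0,-4,0,0],
    [1,0,-10,0,0],
    [1,0,-18,0,0],
    [1,0,-18,0,0],
    [1,0,-18,0,0],
    [1,0,-12,0,0],
    [1,0,0,0,0],
  ],
)

```text
time: 4.55
eef_pos: [0.6019, 0.2987, 0.2773]
orientation: [-1.572, -0.002, 1.185]
wrist_force: [0.2, 0.2, -5.0]
finger_gap: 0.0369
```

```bash
python3 -c "
from h import *
to(.4430,.2915,.275,67.9)
from bench import manip
import cv2
c=manip.camera('wrist'); cv2.imwrite('pics/w3.png',c['image'])
c=manip.camera('scene'); cv2.imwrite('pics/s3.png',cv2.resize(c['image'][150:350,200:460],None,fx=3,fy=3))"
```

```text
t 4.55 pos [0.6019 0.2987 0.2773] rpy [-90.09  -0.11  67.9 ] F [ 0.2  0.2 -5. ] gap 0.0369
shift [-66.5   1.9 144.5] turn -0.0
shift after turning [-66.5   2.3 144.5]
```

View pics/w3.png

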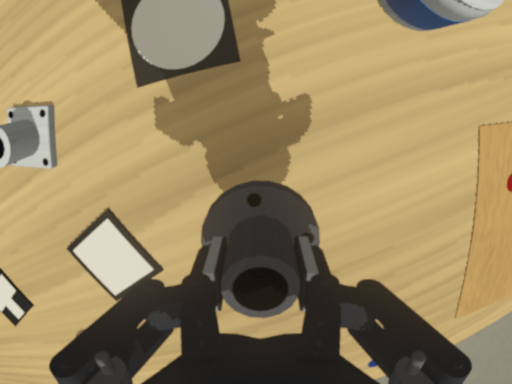

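View pics/s3.png

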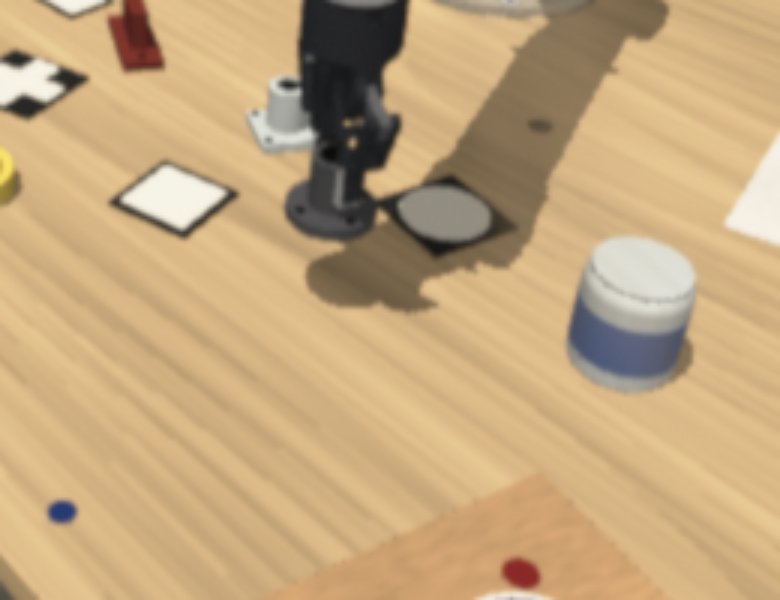

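play_rows(
  moves=[
    [1,-4,0,9,0],
    [1,-9,0,19,0],
    [1,-12,0,26,0],
    [1,-14,0,30,0],
    [1,-12,0,27,0],
    [1,-9,0,19,0],
    [1,-4,0,10,0],
    [1,-2,0,4,0],
    [1,0,0,0,0],
    [1,0,0,0,0],
  ],
)

```text
time: 5.9
eef_pos: [0.4439, 0.2915, 0.2757]
orientation: [-1.571, -0.0, 1.184]
wrist_force: [0.2, -0.5, -4.4]
finger_gap: 0.0367
```

```bash
python3 -c "
from h import *
to(.4432,.292,.2005,67.9)
from bench import manip
import cv2
c=manip.camera('top'); cv2.imwrite('pics/t4.png',cv2.resize(c['image'][165:265,130:260],None,fx=6,fy=6))"
```

```text
t 5.90 pos [0.4439 0.2915 0.2757] rpy [-90.02  -0.    67.86] F [ 0.2 -0.5 -4.4] gap 0.0367
shift [ 0.2 75.2  0.9] turn -0.04
shift after turning [ 0.2 75.2  0.9]
```

View pics/t4.png

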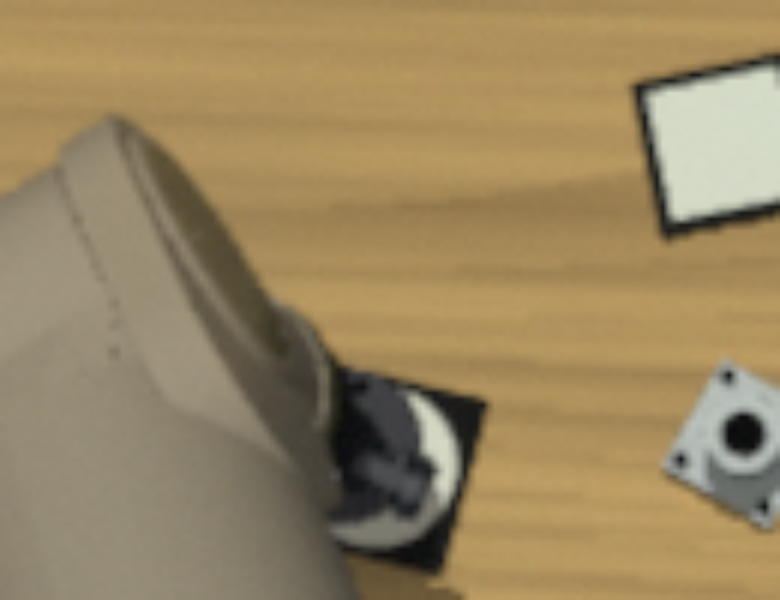

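play_rows(
  moves=[
    [1,0,6,0,0],
    [1,0,14,1,0],
    [1,0,16,0,0],
    [1,0,14,0,0],
    [1,0,10,0,0],
    [1,0,6,0,0],
    [1,0,3,0,0],
    [1,0,2,0,0],
    [1,0,2,0,0],
    [1,0,1,0,0],
    [1,0,0,0,0],
    [1,0,0,0,0],
  ],
)

```text
time: 7.45
eef_pos: [0.4424, 0.292, 0.2018]
orientation: [-1.571, -0.0, 1.185]
wrist_force: [0.1, 0.1, -4.3]
finger_gap: 0.0366
```

```bash
python3 -c "
from h import *
to(.4432,.292,.2005,67.9)
from bench import manip
import cv2
c=manip.camera('wrist'); cv2.imwrite('pics/w5.png',c['image'])"
```

```text
t 7.45 pos [0.4424 0.292  0.2018] rpy [-9.00e+01 -1.00e-02  6.79e+01] F [ 0.1  0.1 -4.3] gap 0.0366
shift [ 0.3  1.3 -0.7] turn -0.0
shift after turning [ 0.3  1.3 -0.7]
```

View pics/w5.png

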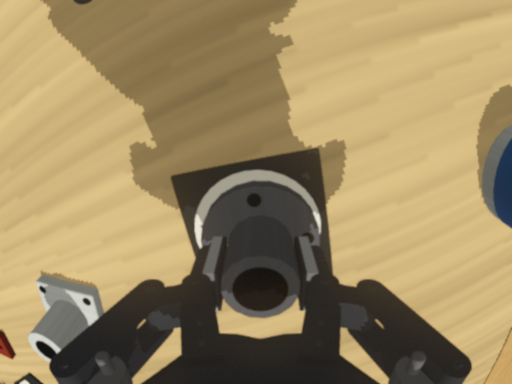

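play_rows(
  moves=[
    [1,0,1,0,0],
    [1,0,0.5,0,0],
    [1,0,0,0,0],
    [1,0,0,0,0],
  ],
)

```text
time: 8.0
eef_pos: [0.4423, 0.292, 0.2004]
orientation: [-1.571, -0.0, 1.185]
wrist_force: [-2.4, -1.1, 0.8]
finger_gap: 0.0369
```

play_rows(
  moves=[
    [0.5,0,0,0,0],
    [0.4,0,0,0,0],
    [0.2,0,0,0,0],
    [0,0,0,0,0],
    [0,0,0,0,0],
    [0,0,-10,0,0],
    [0,0,-25,0,0],
    [0,0,-35,0,0],
    [0,0,-30,0,0],
  ],
)

```text
time: 9.12
eef_pos: [0.4424, 0.292, 0.3022]
orientation: [-1.571, -0.001, 1.185]
wrist_force: [0.4, 0.0, 0.4]
finger_gap: 0.0857
```

```bash
python3 -c "
from h import *
to(.460,.106,.300,25)
from bench import manip
import cv2
c=manip.camera('wrist'); cv2.imwrite('pics/w6.png',c['image']); np.savez('w6.npz',**c)"
```

```text
t 9.12 pos [0.4424 0.292  0.3022] rpy [-9.003e+01 -5.000e-02  6.789e+01] F [0.4 0.  0.4] gap 0.0857
shift [-165.7    2.1  -86.3] turn 42.89
shift after turning [ -62.7    2.2 -176. ]
```

View pics/w6.png

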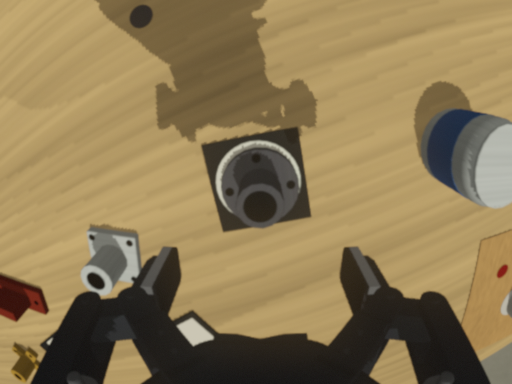

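play_rows(
  moves=[
    [0,-8,0,-4,0],
    [0,-20,0,-10,0],
    [0,-30,0,-16,0],
    [0,-36,0,-18,0],
    [0,-34,0,-18,0],
    [0,-22,0,-12,0],
    [0,-12,1,-6,0],
    [0,-4,1,-2,0],
    [0,0,0,0,0],
  ],
)

```text
time: 10.3
eef_pos: [0.4594, 0.1062, 0.2978]
orientation: [-1.57, 0.0, 1.186]
wrist_force: [-0.5, 0.9, 0.1]
finger_gap: 0.0857
```

```bash
python3 -c "
from h import *
to(.460,.106,.196,67.9)
from bench import manip
import cv2
c=manip.camera('wrist'); cv2.imwrite('pics/w7.png',c['image']); np.savez('w7.npz',**c)"
```

```text
t 10.30 pos [0.4594 0.1062 0.2978] rpy [-8.996e+01  2.000e-02  6.793e+01] F [-0.5  0.9  0.1] gap 0.0857
shift [ 1.000e-01  1.018e+02 -7.000e-01] turn 0.03
shift after turning [  0.  101.8  -0.7]
```

View pics/w7.png

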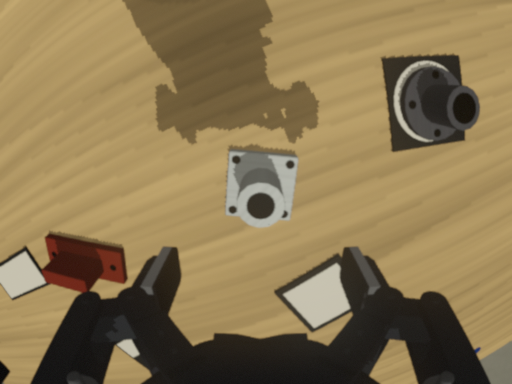

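Block centred between the fingers (bore at (261,206)). Down and grip.

play_rows(
  moves=[
    [0,0,10,0,0],
    [0,0,20,0,0],
    [0,0,22,0,0],
    [0,0,20,0,0],
    [0,0,16,0,0],
    [0,0,9,0,0],
    [0,0,4,0,0],
    [0.3,0,0,0,0],
    [0.5,0,0,0,0],
    [0.6,0,0,0,0],
    [0.8,0,0,0,0],
    [1,0,0,0,0],
  ],
)

```text
time: 11.85
eef_pos: [0.46, 0.106, 0.198]
orientation: [-1.572, -0.001, 1.185]
wrist_force: [-0.4, -0.2, 5.4]
finger_gap: 0.0367
```

play_rows(
  moves=[
    [1,0,0,0,0],
    [1,0,0,0,0],
  ],
)

```text
time: 12.1
eef_pos: [0.46, 0.106, 0.198]
orientation: [-1.572, -0.001, 1.185]
wrist_force: [-1.6, -0.3, 5.6]
finger_gap: 0.0364
```

play_rows(
  moves=[
    [1,0,-4,0,0],
    [1,0,-10,0,0],
    [1,0,-18,0,0],
    [1,0,-18,0,0],
    [1,0,-18,0,0],
    [1,0,-12,0,0],
    [1,0,0,0,0],
  ],
)

```text
time: 12.98
eef_pos: [0.4598, 0.1059, 0.2781]
orientation: [-1.572, -0.001, 1.185]
wrist_force: [0.2, 0.2, -2.3]
finger_gap: 0.0366
```

```bash
python3 -c "
from h import *
to(.613,.124,.280,67.9-47)
from bench import manip
import cv2
c=manip.camera('wrist'); cv2.imwrite('pics/w8.png',c['image']); np.savez('w8.npz',**c)"
```

```text
t 12.97 pos [0.4598 0.1059 0.2781] rpy [-9.007e+01 -7.000e-02  6.790e+01] F [ 0.2  0.2 -2.3] gap 0.0366
shift [  74.4   -1.7 -135.1] turn 47.0
shift after turning [149.6  -1.9 -37.7]
```

View pics/w8.png

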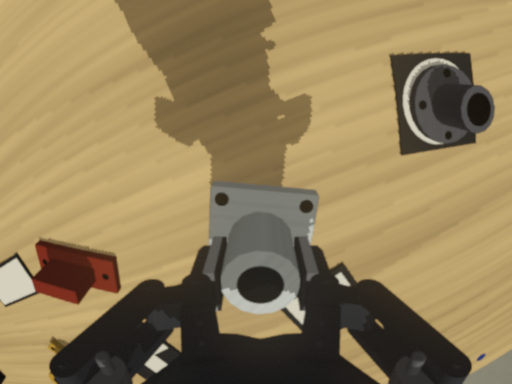

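play_rows(
  moves=[
    [1,0,0,0,4],
    [1,0,0,0,8],
    [1,0,0,0,8],
    [1,0,0,0,8],
    [1,0,0,0,8],
    [1,0,0,0,7],
    [1,0,0,0,4],
    [1,0,0,0,0],
  ],
)

```text
time: 14.02
eef_pos: [0.4592, 0.1058, 0.2763]
orientation: [-1.571, 0.002, 0.365]
wrist_force: [0.3, -0.3, -2.3]
finger_gap: 0.0365
```

play_rows(
  moves=[
    [1,8,0,-2,0],
    [1,18,0,-5,0],
    [1,28,0,-7,0],
    [1,32,-1,-8,0],
    [1,28,0,-7,0],
    [1,20,-1,-5,0],
    [1,11,0,-3,0],
    [1,4,0,-1,0],
    [1,0,0,0,0],
    [1,0,0,0,0],
  ],
)

```text
time: 15.28
eef_pos: [0.6119, 0.1234, 0.2792]
orientation: [-1.571, 0.0, 0.365]
wrist_force: [-0.5, -0.3, -3.0]
finger_gap: 0.0368
```

```bash
python3 -c "
from h import *
to(.613,.124,.202,67.9-47)
from bench import manip
import cv2
c=manip.camera('wrist'); cv2.imwrite('pics/w9.png',c['image']); np.savez('w9.npz',**c)"
```

```text
t 15.28 pos [0.6119 0.1234 0.2792] rpy [-8.999e+01  2.000e-02  2.091e+01] F [-0.5 -0.3 -3. ] gap 0.0368
shift [ 1.3 77.2  0.1] turn 0.01
shift after turning [ 1.3 77.2  0.1]
```

View pics/w9.png

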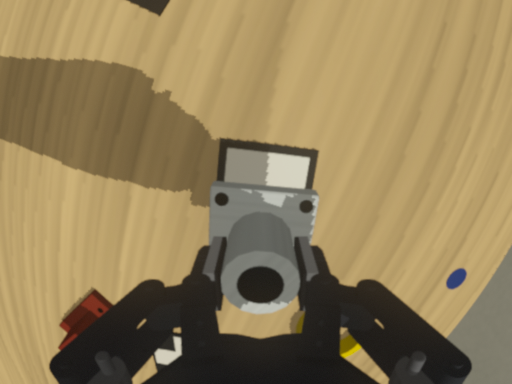

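Edges are parallel. Lower to a few mm above and look.

play_rows(
  moves=[
    [1,0,6,0,0],
    [1,1,14,0,0],
    [1,0,16,0,0],
    [1,0,14,0,0],
    [1,0,10,0,0],
    [1,0,6,0,0],
    [1,0,4,0,0],
    [1,0,2,0,0],
    [1,0,2,0,0],
    [1,0,0,0,0],
    [1,0,0,0,0],
  ],
)

```text
time: 16.7
eef_pos: [0.6133, 0.1239, 0.2054]
orientation: [-1.571, -0.0, 0.365]
wrist_force: [0.6, -0.6, -2.6]
finger_gap: 0.0369
```

```bash
python3 -c "
from h import *
to(.613,.124,.202,67.9-47)
from bench import manip
import cv2
c=manip.camera('wrist'); cv2.imwrite('pics/w10.png',c['image']); np.savez('w10.npz',**c)"
```

```text
t 16.70 pos [0.6133 0.1239 0.2054] rpy [-9.00e+01 -2.00e-02  2.09e+01] F [ 0.6 -0.6 -2.6] gap 0.0369
shift [-0.3  3.4  0.2] turn -0.0
shift after turning [-0.3  3.4  0.2]
```

View pics/w10.png

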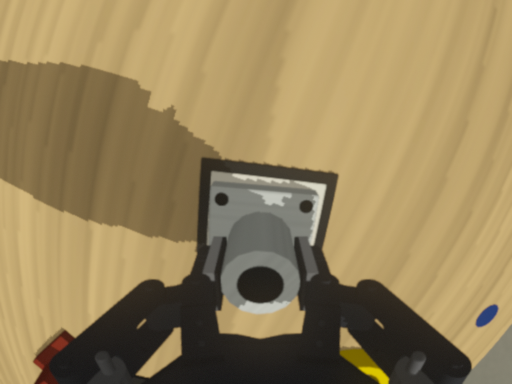

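play_rows(
  moves=[
    [1,1,1.5,0,0],
    [1,1,1.5,0,0],
    [1,0,0.5,0,0],
    [1,0,0.5,0,0],
    [1,0,0.5,0,0],
    [1,0,0,0,0],
    [1,0,0,0,0],
  ],
)

```text
time: 17.62
eef_pos: [0.6151, 0.1245, 0.2021]
orientation: [-1.57, -0.0, 0.365]
wrist_force: [-7.0, -1.0, 10.1]
finger_gap: 0.0365
```

Contact. Release and rise, then go toward the bracket.

play_rows(
  moves=[
    [0.5,0,0,0,0],
    [0.4,0,0,0,0],
    [0.2,0,0,0,0],
    [0,0,0,0,0],
    [0,0,0,0,0],
    [0,0,-10,0,0],
    [0,0,-25,0,0],
    [0,0,-35,0,0],
    [0,0,-30,0,0],
  ],
)

```text
time: 18.75
eef_pos: [0.6153, 0.1244, 0.3028]
orientation: [-1.571, -0.001, 0.364]
wrist_force: [0.2, 0.1, -0.0]
finger_gap: 0.0856
```

```bash
python3 -c "
from h import *
to(.4645,-.121,.300,-28.4)
from bench import manip
import cv2
c=manip.camera('wrist'); cv2.imwrite('pics/w11.png',c['image']); np.savez('w11.npz',**c)"
```

```text
t 18.75 pos [0.6153 0.1244 0.3028] rpy [-9.001e+01 -7.000e-02  2.088e+01] F [ 0.2  0.1 -0. ] gap 0.0856
shift [-228.4    2.6 -175.6] turn 49.28
shift after turning [ -15.9    2.8 -287.6]
```

View pics/w11.png

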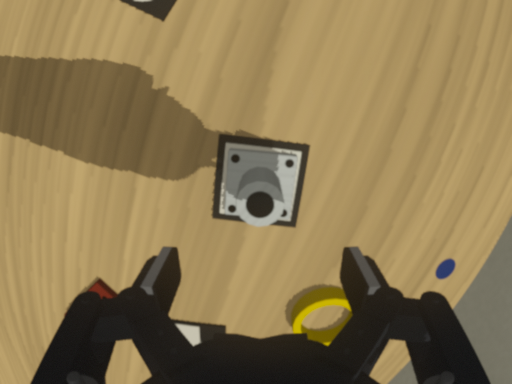

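play_rows(
  moves=[
    [0,0,0,0,5],
    [0,0,0,0,10],
    [0,0,0,0,10],
    [0,0,0,0,10],
    [0,0,0,0,9],
    [0,0,0,0,5.3],
    [0,0,0,0,0],
  ],
)

```text
time: 19.68
eef_pos: [0.6152, 0.1247, 0.3012]
orientation: [-1.571, -0.0, -0.495]
wrist_force: [-0.0, 0.8, -0.2]
finger_gap: 0.0855
```

play_rows(
  moves=[
    [0,0,0,-15,0],
    [0,-2,0,-35,0],
    [0,-3,1,-50,0],
    [0,-3,0,-52,0],
    [0,-3,1,-52,0],
    [0,-2,0,-40,0],
    [0,-2,0,-25,0],
    [0,-1,0,-13,0],
    [0,0,0,-5,0],
    [0,0,0,0,0],
  ],
)

```text
time: 20.92
eef_pos: [0.4651, -0.1195, 0.2987]
orientation: [-1.571, -0.0, -0.494]
wrist_force: [0.8, 0.2, 0.2]
finger_gap: 0.0855
```

```bash
python3 -c "
from h import *
to(.4645,-.121,.198,-28.4)
from bench import manip
import cv2
c=manip.camera('wrist'); cv2.imwrite('pics/w12.png',c['image']); np.savez('w12.npz',**c)"
```

```text
t 20.93 pos [ 0.4651 -0.1195  0.2987] rpy [-90.01  -0.   -28.32] F [0.8 0.2 0.2] gap 0.0855
shift [  0.2 100.7  -1.5] turn 0.08
shift after turning [  0.2 100.7  -1.5]
```

View pics/w12.png

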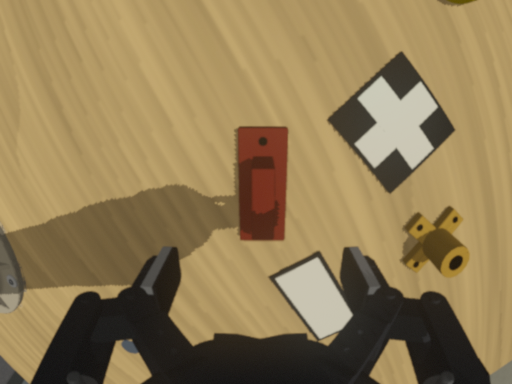

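```bash
python3 -c "
from h import *
import cv2
c=dict(np.load('w12.npz')); cv2.imwrite('pics/w12c.png',cv2.resize(c['image'][110:260,210:320],None,fx=5,fy=5,interpolation=cv2.INTER_CUBIC))
q=np.array([unw(c,u,v,.012) for u,v in [(237,127),(288,127),(285,240),(240,240)]]);print(q,q.mean(0),np.linalg.norm(np.roll(q,-1,0)-q,axis=1))
"
```

```text
[[ 0.47196577 -0.0631388 ]
 [ 0.5106349  -0.08389015]
 [ 0.45918634 -0.18020753]
 [ 0.42049017 -0.15931836]] [ 0.46556929 -0.12163871] [0.0438853  0.10919704 0.04397444 0.10908825]
```

View pics/w12c.png

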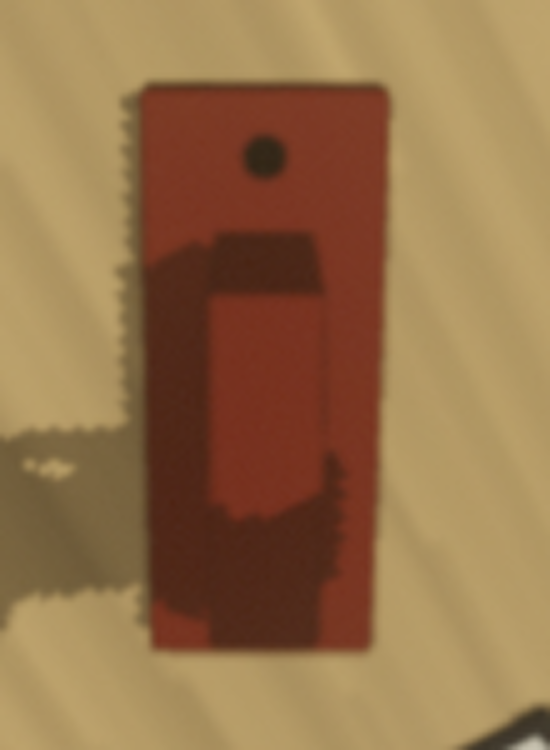

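play_rows(
  moves=[
    [0,0,10,0,0],
    [0,1,20,-1,0],
    [0,0,22,-1,0],
    [0,0,20,0,0],
    [0,0,16,0,0],
    [0,0,9,0,0],
    [0,0,3,0,0],
    [0.3,0,0,0,0],
    [0.5,0,0,0,0],
    [0.7,0,0,0,0],
    [0.8,0,0,0,0],
    [0.9,0,0,0,0],
  ],
)

```text
time: 22.48
eef_pos: [0.4647, -0.1226, 0.1992]
orientation: [-1.57, -0.001, -0.496]
wrist_force: [-1.0, 0.6, 5.5]
finger_gap: 0.0171
```

play_rows(
  moves=[
    [1,0,0,0,0],
    [1,0,0,0,0],
    [1,0,0,0,0],
  ],
)

```text
time: 22.85
eef_pos: [0.4648, -0.1226, 0.1992]
orientation: [-1.57, -0.001, -0.496]
wrist_force: [-1.2, 1.3, 4.9]
finger_gap: 0.0169
```

play_rows(
  moves=[
    [1,0,-4,0,0],
    [1,0,-10,0,0],
    [1,0,-18,0,0],
    [1,0,-18,0,0],
    [1,0,-18,0,0],
    [1,0,-12,0,0],
    [1,0,0,0,0],
  ],
)

```text
time: 23.72
eef_pos: [0.4647, -0.1226, 0.2795]
orientation: [-1.57, -0.001, -0.496]
wrist_force: [-0.2, 0.2, -4.3]
finger_gap: 0.0171
```

```bash
python3 -c "
from h import *
to(.456,-.2793,.280,3)
from bench import manip
import cv2
c=manip.camera('wrist'); cv2.imwrite('pics/w13.png',c['image']); np.savez('w13.npz',**c)"
```

```text
t 23.73 pos [ 0.4647 -0.1226  0.2795] rpy [-8.995e+01 -8.000e-02 -2.840e+01] F [-0.2  0.2 -4.3] gap 0.0171
shift [  66.9   -0.6 -142. ] turn -31.4
shift after turning [ -16.9   -0.5 -156. ]
```

View pics/w13.png

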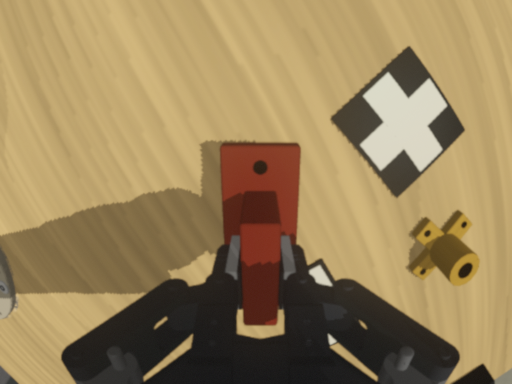

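play_rows(
  moves=[
    [1,0,0,0,-3],
    [1,0,0,0,-7],
    [1,0,0,0,-8],
    [1,0,0,0,-7],
    [1,0,0,0,-4.4],
    [1,0,0,0,-2],
    [1,0,0,0,0],
  ],
)

```text
time: 24.65
eef_pos: [0.4643, -0.1225, 0.2782]
orientation: [-1.571, 0.001, 0.051]
wrist_force: [0.9, 0.1, -4.6]
finger_gap: 0.017
```

play_rows(
  moves=[
    [1,-1,0,-8,0],
    [1,-2,0,-18,0],
    [1,-3,0,-28,0],
    [1,-3,0,-30,0],
    [1,-3,0,-28,0],
    [1,-2,0,-22,0],
    [1,-2,0,-14,0],
    [1,-1,0,-6,0],
    [1,0,0,-2,0],
    [1,0,0,0,0],
    [1,0,0,0,0],
  ],
)

```text
time: 26.02
eef_pos: [0.4559, -0.2785, 0.2787]
orientation: [-1.57, 0.0, 0.053]
wrist_force: [-0.1, -0.2, -3.9]
finger_gap: 0.0173
```

```bash
python3 -c "
from h import *
to(.456,-.280,.2032,3)
from bench import manip
import cv2
c=manip.camera('wrist'); cv2.imwrite('pics/w14.png',c['image']); np.savez('w14.npz',**c)"
```

```text
t 26.02 pos [ 0.4559 -0.2785  0.2787] rpy [-89.98   0.     3.06] F [-0.1 -0.2 -3.9] gap 0.0173
shift [-0.  75.5 -1.5] turn 0.06
shift after turning [-0.  75.5 -1.5]
```

View pics/w14.png

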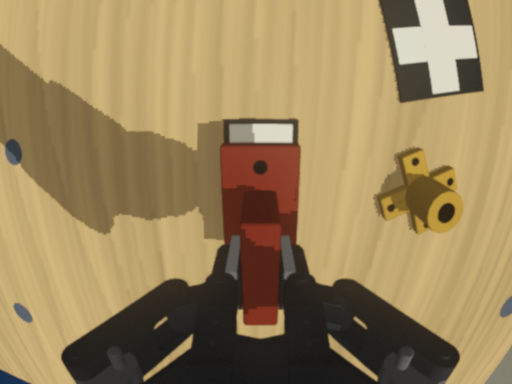

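play_rows(
  moves=[
    [1,0,6,0,0],
    [1,0,14,-1,0],
    [1,0,16,0,0],
    [1,0,14,0,0],
    [1,0,10,0,0],
    [1,0,6,0,0],
    [1,0,3,0,0],
    [1,0,2,0,0],
    [1,0,2,0,0],
    [1,0,0,0,0],
    [1,0,0,0,0],
  ],
)

```text
time: 27.45
eef_pos: [0.4558, -0.2802, 0.2058]
orientation: [-1.571, -0.0, 0.052]
wrist_force: [-0.1, 0.1, -4.4]
finger_gap: 0.0173
```

```bash
python3 -c "
from h import *
to(.456,-.280,.2032,3)
from bench import manip
import cv2
c=manip.camera('wrist'); cv2.imwrite('pics/w15.png',c['image']); np.savez('w15.npz',**c)
c=manip.camera('scene'); cv2.imwrite('pics/s15.png',cv2.resize(c['image'][90:220,130:310],None,fx=4,fy=4))"
```

```text
t 27.45 pos [ 0.4558 -0.2802  0.2058] rpy [-9.001e+01 -1.000e-02  3.000e+00] F [-0.1  0.1 -4.4] gap 0.0173
shift [0.3 2.6 0.2] turn -0.0
shift after turning [0.3 2.6 0.2]
```

View pics/w15.png

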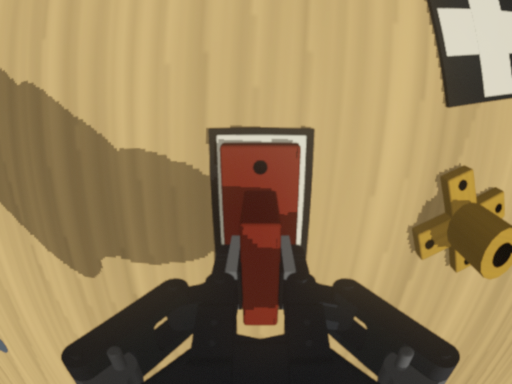

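View pics/s15.png

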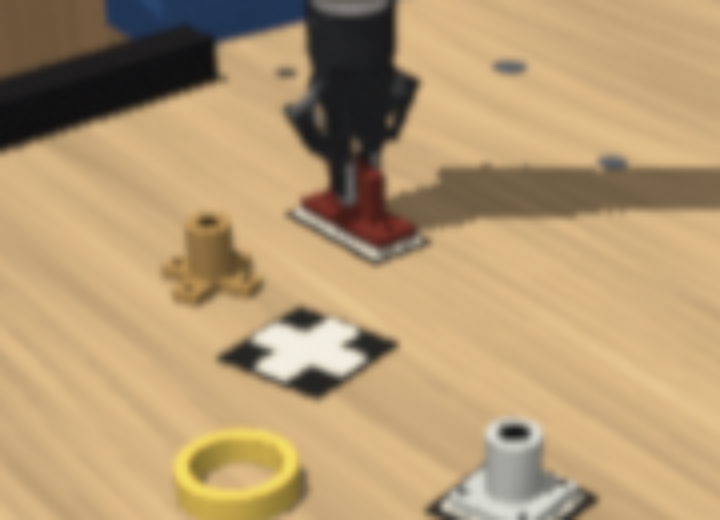

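```bash
python3 -c "
from h import *
import cv2
c=dict(np.load('w15.npz'))
cv2.imwrite('pics/w15c.png',cv2.resize(c['image'][110:260,200:330],None,fx=5,fy=5,interpolation=cv2.INTER_CUBIC))
"
```

```text
(no output)
```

View pics/w15c.png

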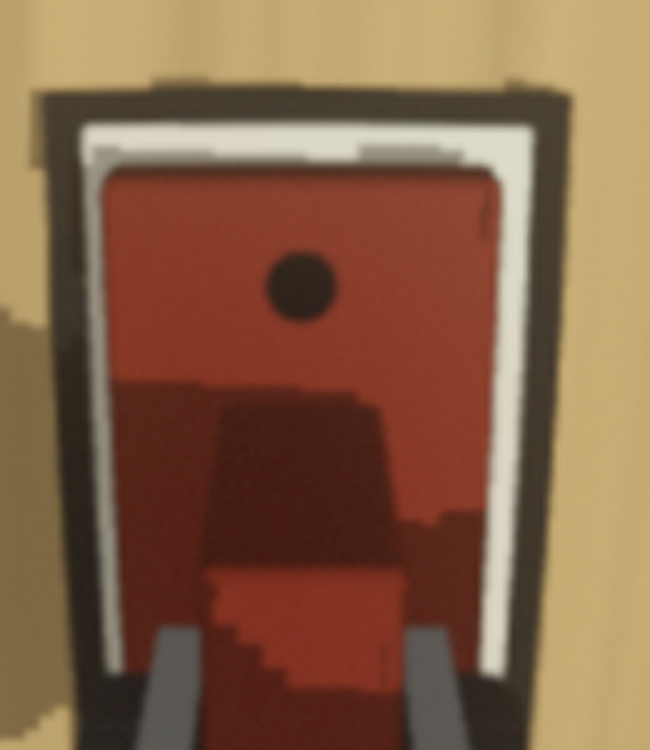

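```bash
python3 -c "
from h import *
c=dict(np.load('w15.npz'))
f=lambda x,y,z: unw(c,200+(x+.5)/5-.5,110+(y+.5)/5-.5,z)*1e3
print('top',f(300,178,.0186),f(305,127,.004)); print('L/R foot',f(110,350,.0186),f(490,350,.0186),'white',f(93,350,.004),f(519,350,.004))
"
```

```text
top [ 451.77120826 -224.46647025] [ 452.16591048 -221.16024668]
L/R foot [ 431.85180184 -244.66541441] [ 473.69825672 -242.45864432] white [ 428.04695611 -249.39049711] [ 479.42814318 -246.67598   ]
```

play_rows(
  moves=[
    [1,1,1,-0.5,0],
    [1,0,1,0,0],
    [1,0,0.5,0,0],
    [1,0,0.5,0,0],
    [1,0,0,0,0],
    [1,0,0,0,0],
  ],
)

```text
time: 28.3
eef_pos: [0.4567, -0.2807, 0.2032]
orientation: [-1.57, -0.0, 0.052]
wrist_force: [-3.9, 2.6, 5.4]
finger_gap: 0.0172
```

play_rows(
  moves=[
    [0.7,0,0,0,0],
    [0.6,0,0,0,0],
    [0.4,0,0,0,0],
    [0.2,0,0,0,0],
    [0,0,0,0,0],
    [0,0,0,0,0],
    [0,0,-10,0,0],
    [0,0,-25,0,0],
    [0,0,-35,0,0],
    [0,0,-28,0,0],
    [0,0,0,0,0],
  ],
)

```text
time: 29.68
eef_pos: [0.4573, -0.2814, 0.3036]
orientation: [-1.573, -0.005, 0.052]
wrist_force: [0.4, -0.3, 0.1]
finger_gap: 0.085
```

```bash
python3 -c "
from h import *
to(.608,-.271,.300,3)
from bench import manip
import cv2
c=manip.camera('wrist'); cv2.imwrite('pics/w16.png',c['image']); np.savez('w16.npz',**c)"
```

```text
t 29.68 pos [ 0.4573 -0.2814  0.3036] rpy [-90.11  -0.26   2.98] F [ 0.4 -0.3  0.1] gap 0.085
shift [151.    4.3   2.5] turn -0.02
shift after turning [151.1   3.6   2.5]
```

View pics/w16.png

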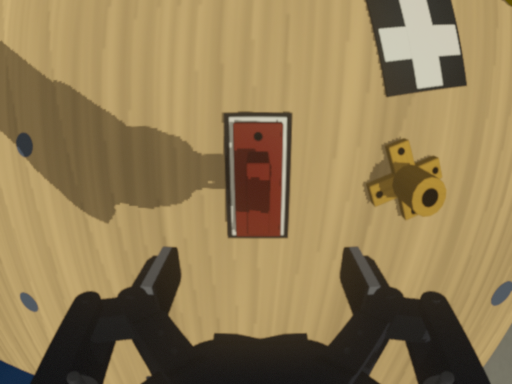

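play_rows(
  moves=[
    [0,8,0,0,0],
    [0,20,1,0,0],
    [0,28,1,1,0],
    [0,32,1,0,0],
    [0,28,0,1,0],
    [0,20,0,0,0],
    [0,11,0,0,0],
    [0,4,0,0,0],
    [0,0,0,0,0],
  ],
)

```text
time: 30.85
eef_pos: [0.6071, -0.271, 0.2974]
orientation: [-1.571, 0.001, 0.052]
wrist_force: [-0.6, -0.8, 0.4]
finger_gap: 0.0858
```

```bash
python3 -c "
from h import *
to(.608,-.271,.198,3)
from bench import manip
import cv2
c=manip.camera('wrist'); cv2.imwrite('pics/w17.png',c['image']); np.savez('w17.npz',**c)
cv2.imwrite('pics/w17c.png',cv2.resize(c['image'][130:240,190:330],None,fx=5,fy=5,interpolation=cv2.INTER_CUBIC))"
```

```text
t 30.85 pos [ 0.6071 -0.271   0.2974] rpy [-9.00e+01  4.00e-02  2.97e+00] F [-0.6 -0.8  0.4] gap 0.0858
shift [ 1.  99.4 -0.1] turn -0.03
shift after turning [ 0.9 99.4 -0.1]
```

View pics/w17.png

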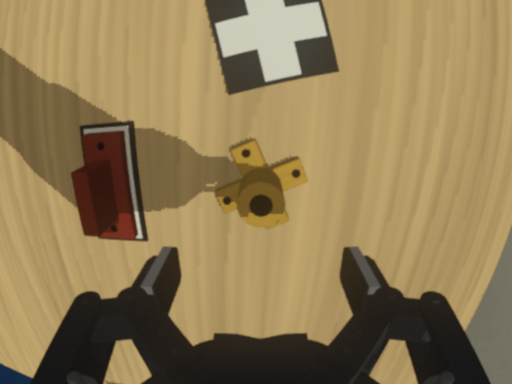

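View pics/w17c.png

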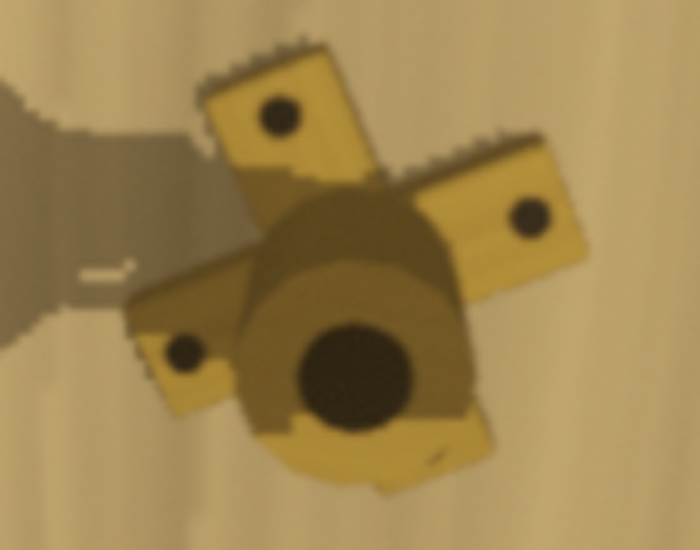

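```bash
python3 -c "
from h import *
c=dict(np.load('w17.npz'))
f=lambda x,y,z: unw(c,190+(x+.5)/5-.5,130+(y+.5)/5-.5,z)
a,b=f(530,217,.012),f(185,353,.012);d=a-b;print((a+b)/2,np.linalg.norm(d),np.degrees(np.arctan2(d[1],d[0])),'bore',f(356,377,.056))
a,b=unw(c,229,93,.004),unw(c,338,70,.004);d=a-b;print('pad edge',np.linalg.norm(d),np.degrees(np.arctan2(d[1],d[0]))%90)
# pad centre from plus arm: bottom arm end mid and left arm end mid
e1=unw(c,247.5,85,.004); print(e1)
"
```

```text
[ 0.60658535 -0.2714548 ] 0.06765586973599555 25.59951242815798 bore [ 0.60667828 -0.2712648 ]
pad edge 0.09801806855915395 16.21377065429681
[ 0.59056385 -0.18202753]
```

play_rows(
  moves=[
    [0,0,10,0,0],
    [0,1,20,0,0],
    [0,0,22,0,0],
    [0,0,20,0,0],
    [0,0,15,0,0],
    [0,0,9,0,0],
    [0,0,3,0,0],
    [0.3,0,0,0,0],
    [0.5,0,0,0,0],
    [0.6,0,0,0,0],
    [0.8,0,0,0,0],
    [1,0,0,0,0],
  ],
)

```text
time: 32.4
eef_pos: [0.6087, -0.2709, 0.1996]
orientation: [-1.571, -0.001, 0.052]
wrist_force: [-0.6, 0.7, 5.1]
finger_gap: 0.0362
```

play_rows(
  moves=[
    [1,0,0,0,0],
    [1,0,0,0,0],
  ],
)

```text
time: 32.65
eef_pos: [0.6087, -0.2709, 0.1997]
orientation: [-1.571, -0.001, 0.052]
wrist_force: [-0.3, 0.5, 5.4]
finger_gap: 0.0364
```

play_rows(
  moves=[
    [1,0,-4,0,0],
    [1,0,-10,0,0],
    [1,0,-18,0,0],
    [1,0,-18,0,0],
    [1,0,-18,0,0],
    [1,0,-12,0,0],
    [1,0,0,0,0],
  ],
)

```text
time: 33.52
eef_pos: [0.6087, -0.2709, 0.2801]
orientation: [-1.572, -0.002, 0.052]
wrist_force: [-0.5, -1.0, -4.6]
finger_gap: 0.0368
```

```bash
python3 -c "
from h import *
to(.608,-.129,.28,-6)
from bench import manip
import cv2
c=manip.camera('wrist'); cv2.imwrite('pics/w18.png',c['image']); np.savez('w18.npz',**c)"
```

```text
t 33.52 pos [ 0.6087 -0.2709  0.2801] rpy [-90.05  -0.12   3.  ] F [-0.5 -1.  -4.6] gap 0.0368
shift [  6.7   0.  141.8] turn 9.0
shift after turning [-1.550e+01  1.000e-01  1.411e+02]
```

View pics/w18.png

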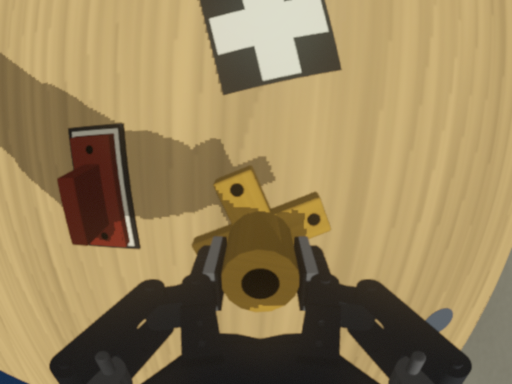

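play_rows(
  moves=[
    [1,0,0,0,2],
    [1,0,0,0,5],
    [1,0,0,0,2.5],
    [1,-1,0,8,0],
    [1,-2,0,18,0],
    [1,-3,0,26,0],
    [1,-4,0,30,0],
    [1,-3,0,26,0],
    [1,-2,0,18,0],
    [1,-1,0,10,0],
    [1,-1,0,5,0],
    [1,0,0,0,0],
  ],
)

```text
time: 35.08
eef_pos: [0.6074, -0.1291, 0.2787]
orientation: [-1.571, 0.0, -0.114]
wrist_force: [0.8, -0.5, -3.4]
finger_gap: 0.0364
```

play_rows(
  moves=[
    [1,0,6,0,0],
    [1,0,14,0,0],
    [1,0,16,0,0],
    [1,0,14,0,0],
    [1,0,10,0,0],
    [1,0,6,0,0],
    [1,0,3,0,0],
    [1,0,2,0,0],
    [1,0,1,0,0],
    [1,0,0,0,0],
    [1,0,0,0,0],
  ],
)

```text
time: 36.45
eef_pos: [0.6076, -0.1287, 0.2069]
orientation: [-1.571, -0.0, -0.113]
wrist_force: [-0.1, 1.1, -3.5]
finger_gap: 0.0366
```

```bash
python3 -c "
from h import *
to(.608,-.129,.2037,-6.5)
from bench import manip
import cv2
c=manip.camera('wrist'); cv2.imwrite('pics/w19.png',cv2.resize(c['image'][100:350,130:390],None,fx=2.4,fy=2.4,interpolation=cv2.INTER_CUBIC)); np.savez('w19.npz',**c)"
```

```text
t 36.45 pos [ 0.6076 -0.1287  0.2069] rpy [-9.0e+01 -2.0e-02 -6.5e+00] F [-0.1  1.1 -3.5] gap 0.0366
shift [ 0.5  3.2 -0.3] turn -0.0
shift after turning [ 0.5  3.2 -0.3]
```

View pics/w19.png

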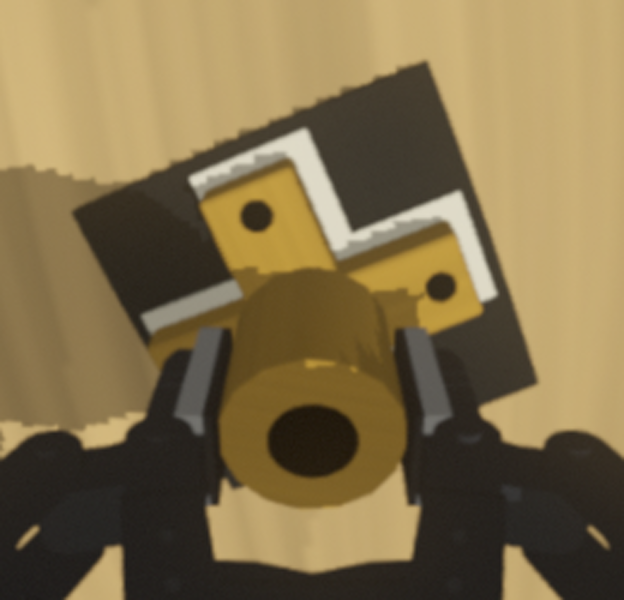

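```bash
python3 -c "
from h import *
c=dict(np.load('w19.npz'))
f=lambda x,y,z: unw(c,130+(x+.5)/2.4-.5,100+(y+.5)/2.4-.5,z)*1e3
def m(p,q,r,s):
    a=[f(*p,.0192),f(*q,.0192)];b=[f(*r,.004),f(*s,.004)]
    w=b[1]-b[0];W=np.linalg.norm(w);w/=W;n=np.array([-w[1],w[0]])
    d=(b[0]+b[1])/2-(a[0]+a[1])/2; g=a[1]-a[0]
    print('len',np.linalg.norm(g),W,'along',d@w,'normal',d@n,'ang',np.degrees(np.arctan2(g[1],g[0])-np.arctan2(w[1],w[0])),'w',w,'n',n)
m((200,207),(291,164),(190,178),(308,130))
m((449,234),(483,309),(461,191),(497,298))
"
```

```text
len 23.640929146101946 32.196260374338486 along 0.9238447621558243 normal 3.526439574676357 ang 3.4777889020659893 w [0.96250549 0.27126219] n [-0.27126219  0.96250549]
len 22.468137378333434 32.84822720628399 along 1.79202994015249 normal 6.477604437646465 ang 4.728030641157059 w [ 0.27108078 -0.9625566 ] n [0.9625566  0.27108078]
```

play_rows(
  moves=[
    [1,1,0,-0.5,2],
    [1,0.8,1,0,0],
    [1,0,1,0,0],
    [1,0,0.5,0,0],
    [1,0,0.5,0,0],
    [1,0,0.5,0,0],
    [1,0,0,0,0],
    [1,0,0,0,0],
  ],
)

```text
time: 37.5
eef_pos: [0.6092, -0.1294, 0.2036]
orientation: [-1.571, -0.0, -0.148]
wrist_force: [-5.2, 1.6, 4.5]
finger_gap: 0.0361
```

play_rows(
  moves=[
    [0.5,0,0,0,0],
    [0.4,0,0,0,0],
    [0.2,0,0,0,0],
    [0,0,0,0,0],
    [0,0,0,0,0],
    [0,0,-10,0,0],
    [0,0,-25,0,0],
    [0,0,-35,0,0],
    [0,0,-30,0,0],
    [0,0,0,0,0],
  ],
)

```text
time: 38.75
eef_pos: [0.61, -0.1301, 0.3068]
orientation: [-1.571, -0.006, -0.149]
wrist_force: [-0.1, 0.3, -1.4]
finger_gap: 0.0851
```

```bash
python3 -c "
from h import *
to(.45,0,.40,-6.5)
from bench import manip
import cv2
c=manip.camera('wrist'); cv2.imwrite('pics/w20.png',c['image']); np.savez('w20.npz',**c)
print(np.round(manip.get_obs()['joint_positions'],2))"
```

```text
t 38.75 pos [ 0.61   -0.1301  0.3068] rpy [-89.99  -0.32  -8.52] F [-0.1  0.3 -1.4] gap 0.0851
shift [-176.9  -94.2  104.9] turn -2.02
shift after turning [-173.7  -93.2  111.1]
[-0.33  0.51  0.68  1.54 -0.34  1.21  0.26]
```

View pics/w20.png

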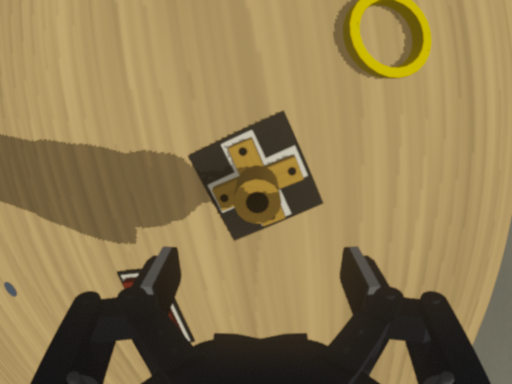

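play_rows(
  moves=[
    [0,0,-30,0,0],
    [0,-5,-40,-15,0],
    [0,-15,-20,-35,0],
    [0,-22,0,-50,0],
    [0,-22,0,-50,0],
    [0,-22,0,-50,0],
    [0,-22,0,-50,0],
    [0,-22,0,-50,0],
    [0,-22,0,-50,0],
    [0,-22,0,-50,0],
    [0,-15,0,-35,0],
    [0,-5,0,-15,0],
  ],
)

```text
time: 40.3
eef_pos: [0.3483, -0.5476, 0.3923]
orientation: [-1.571, 0.002, -0.153]
wrist_force: [0.1, 0.6, 0.3]
finger_gap: 0.0852
```

Run:
```python
from h import *
from bench import manip
import cv2
c=manip.camera('top'); np.savez('top9.npz',**c); im=c['image']
cv2.imwrite('pics/t9L.png',cv2.resize(im[165:265,160:290],None,fx=6,fy=6,interpolation=cv2.INTER_CUBIC))
cv2.imwrite('pics/t9R.png',cv2.resize(im[165:265,300:420],None,fx=6,fy=6,interpolation=cv2.INTER_CUBIC))
cv2.imwrite('pics/t9.png',im)
```

```text
(no output)
```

View pics/t9L.png

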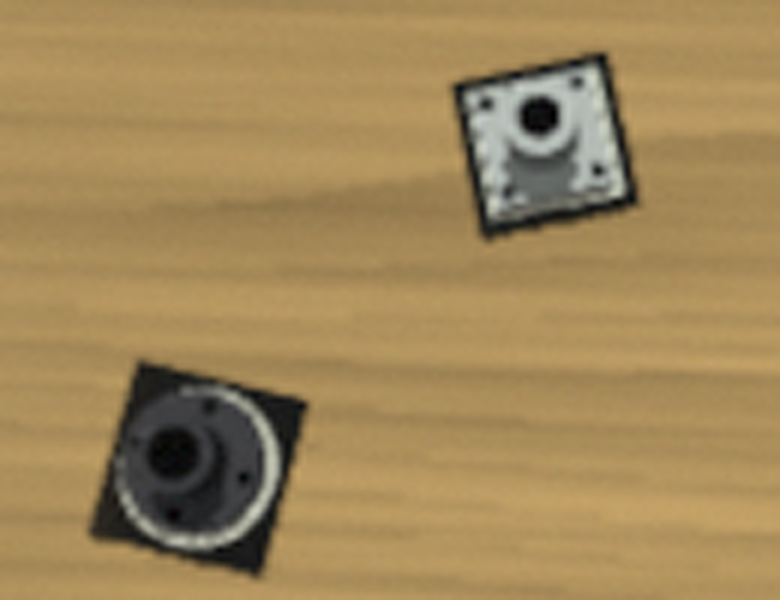

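View pics/t9R.png

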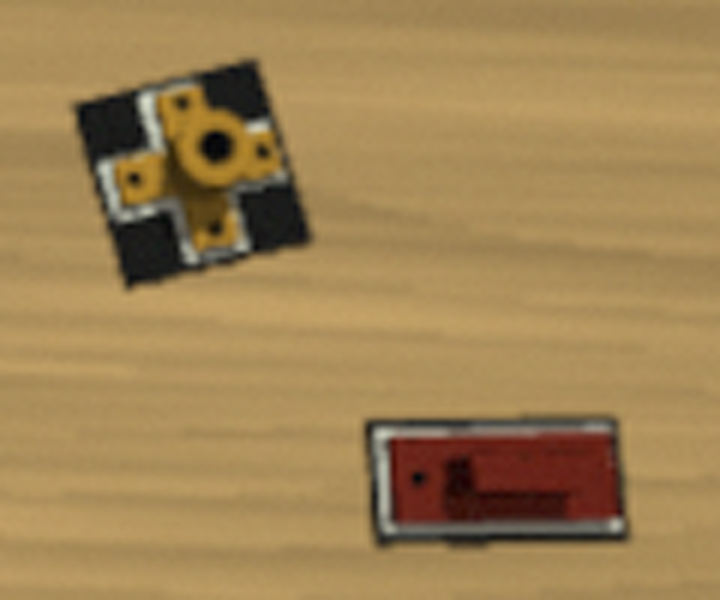

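View pics/t9.png

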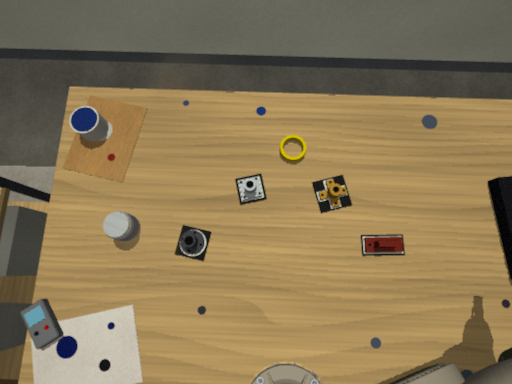

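Run:
```python
from h import *
c=dict(np.load('top9.npz'))
L=(160,165);R=(300,165)
P=lambda cr,pts,z: np.array([unp(c,cr[0]+(x+.5)/6-.5,cr[1]+(y+.5)/6-.5,z) for x,y in pts])
print('hub-pad mm',(P(L,[(175,452)],.06)[0]-P(L,[(198,466)],.004)[0])*1e3)
print('sq',(P(L,[(539,116)],.06)[0]-[.614,.1232])*1e3)
h=P(R,[(182,102),(215,229),(135,178),(262,151)],.016)
print('cross bore',(P(R,[(216,146)],.06)[0]-[.608,-.1288])*1e3,'holes',(h.mean(0)-[.608,-.1288])*1e3)
for i,j in((0,1),(2,3)): e=h[i]-h[j];print('ang',np.degrees(np.arctan2(e[1],e[0]))%90,'pad 16.1')
s=P(L,[(486,103),(578,82),(597,170),(508,190)],.016);print('sq holes',(s.mean(0)-[.614,.1232])*1e3)
for i in range(2): e=s[2*i]-s[2*i+1];print('ang',np.degrees(np.arctan2(e[1],e[0]))%90,'pad 14.5')
q=P(R,[(391,434),(613,430),(624,521),(392,526)],.016);print('long',(q.mean(0)-[.4557,-.2793])*1e3)
z=np.load('top9.npz')['z_map']; z0=np.load('top0.npz')['z_map']
b=np.abs(z-z0); print('tin/tape z diff',b[205:245,100:142].max(),b[132:164,277:310].max())
from bench import manip
o=manip.get_obs();print(o['time'],np.round(o['wrist_force'],1))
```

```text
hub-pad mm [2.42122534 0.23317942]
sq [1.66329514 1.98852232]
cross bore [ 1.34748322 -0.43620931] holes [ 1.60802427 -0.42332203]
ang 13.791699120580256 pad 16.1
ang 14.188445205180003 pad 16.1
sq holes [1.84296821 1.94518729]
ang 15.27007852215371 pad 14.5
ang 14.962131860971681 pad 14.5
long [0.79646243 0.48915834]
tin/tape z diff 1.0823036 1.1368074
40.35 [-1.3  0.4 -0.7]
```

```bash
python3 -c "
from bench import manip
print(manip.hand_in())"
```

```text
the job is handed in; nothing more can be done
None
```

All four castings are standing upright on their matching pads, and I handed the job in at about 40 s of the 104 s allowed. Each was gripped by its post or rib, carried with the bottom about 80 mm up, lowered until the wrist force showed contact, then released.

The last top-camera check measured these offsets from the pad centres (limit 12 mm) and turn errors (limit 11.5°):

| Casting | Offset from pad centre | Turn error |
|---|---|---|
| round hub | about 2.5 mm | not judged |
| square block | about 2.6 mm | about 0.6° |
| long bracket | about 1 mm | parallel by eye in the picture |
| plus (cross) hub | about 1.6 mm | about 2° |

- **Disagreement:** Just before release, the wrist view suggested the plus hub was about 4° off. The earlier measurements put it about right. I turned it 2° as a compromise, and the final top view puts the remaining error at 2° the other way.
- **Failed check:** My depth comparison for the paint tin and tape roll told me nothing, because one or more pixels had jumps of over 1 m, probably missing readings. In the pictures both sit at the same pixels as at the start, and the arm was never near them.
- **Not measured:** I did not measure height or tilt after release, beyond how the castings look in the pictures.

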